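# Unclamp a stack-up and lay its parts on their foam boards

### The job

The stack-up check on the small stand is finished: lift the sprung hold-down arm by its ball knob past its hold-open point so that it stays open by itself, and leave it open. Then take the stack apart from the top down and lay each part flat and centred on the black foam board that carries its outline, the rectangular plate also turned to match its outline.

Things in the scene. Friction and masses are not known exactly. Their poses are not given: they have to be found in the camera images.
- clamp (a joint): Hinge of the stand's sprung hold-down arm, rad. 0: arm level, its rubber foot pressing on the stack (about 3 N); grows as the free end is lifted, to a stop at 1.75 where the arm leans back, 255 mm high: keep clear of it. Sprung shut below about 0.85 (the hold-open point); beyond that the spring opens it and keeps it open. Lifting at the knob takes 2 to 3 N.
- clamp_knob (a point): Centre of the black 24 mm ball knob, 135 mm above the desk when shut, on a 10 mm stem at the free end of the arm (steel beam 12 mm wide). The arm's own axes: shut, x points level to the hinge, y along the hinge line, z up. From the knob the hinge line lies 145 mm along x and 32 mm along -z of these axes, 103 mm above the desk and 100 mm beyond the stack's centre. Opening carries the knob up, then towards the hinge.
- bushing_center (a point): Brass bushing, a plain ring 34 mm across and 26 mm high, top of the stack, under the arm's foot. The point is its centre, half-way up; z up.
- nut_center (a point): Dark steel hexagon nut, 42 mm across flats (48.5 mm across corners), 14 mm high, second from the top. The point is its centre, half-way up; z up, y square to one pair of flats.
- disc_center (a point): Flat aluminium disc, 54 mm across and 14 mm thick, third from the top. The point is its centre, half-way up; z up.
- plate_center (a point): Rectangular steel plate, 100 x 60 x 15 mm with four small corner holes, bottom of the stack; it lies on the stand's steel anvil (70 x 44 mm, its top 18 mm above the desk, 8 mm above the stand's base); its edges overhang. The point is its centre, half-way up; x along its 100 mm side (towards the hinge), y along its 60 mm side, z up.
- place_bushing (a point): One of four equal fixed black foam boards, 116 x 80 x 10 mm, lying on the desk; this one carries the lighter grey inlaid outline of the bushing, the small circle (34 mm). The point is the middle of the outline on the board's top face, 10 mm above the desk; x along the board's 116 mm side, z up.
- place_nut (a point): One of four equal fixed black foam boards, 116 x 80 x 10 mm, lying on the desk; this one carries the lighter grey inlaid outline of the nut, the hexagon (42 mm across flats). The point is the middle of the outline on the board's top face, 10 mm above the desk; x along the board's 116 mm side, z up.
- place_disc (a point): One of four equal fixed black foam boards, 116 x 80 x 10 mm, lying on the desk; this one carries the lighter grey inlaid outline of the disc, the large circle (54 mm). The point is the middle of the outline on the board's top face, 10 mm above the desk; x along the board's 116 mm side, z up.
- place_plate (a point): One of four equal fixed black foam boards, 116 x 80 x 10 mm, lying on the desk; this one carries the lighter grey inlaid outline of the plate, the rectangle (100 x 60 mm, long side along x). The point is the middle of the outline on the board's top face, 10 mm above the desk; x along the board's 116 mm side, z up.
There are look-alikes about, which are no part of the job. Leave any blue look-alike of the part that bears plate_center alone.

How it is judged (in metres and radians):
On the way, in this order (a step that is already met when the one before it is completed fails the run):
1. the hold-down arm stands open by itself (value of joint clamp above 1.4 rad and contact force between clamp and the fingers below 0.1 N), for 0.2 s.
2. the brass bushing lies on its own board (horizontal distance between bushing_center and place_bushing below 0.012 m and z of bushing_center in the frame of place_bushing between 0.009 and 0.017 m and angle between bushing_center's own z axis and vertical below 0.1 rad), for 0.2 s.
3. the hexagon nut lies on its own board (horizontal distance between nut_center and place_nut below 0.012 m and z of nut_center in the frame of place_nut between 0.003 and 0.011 m and angle between nut_center's own z axis and vertical below 0.1 rad), for 0.2 s.
4. the aluminium disc lies on its own board (horizontal distance between disc_center and place_disc below 0.012 m and z of disc_center in the frame of place_disc between 0.003 and 0.011 m and angle between disc_center's own z axis and vertical below 0.1 rad), for 0.2 s.
5. the steel plate lies on its own board (horizontal distance between plate_center and place_plate below 0.012 m and z of plate_center in the frame of place_plate between 0.0035 and 0.0115 m and angle between plate_center's own z axis and vertical below 0.1 rad and angle between the x axis of plate_center and the x axis of place_plate, either way round below 0.2 rad), for 0.2 s.
At the end, for the whole second after the job is handed in: The arm stands open by itself (joint above 1.4 rad); bushing, nut, disc and plate each lie flat (within 0.1 rad) and at rest on the board with their own outline, centres within 12 mm of the outline's middle, the plate's long side within 0.2 rad of the outline's (either way round) (all of step 2 and all of step 3 and all of step 4 and all of step 5 and value of joint clamp above 1.4 rad and linear speed of each of bushing, nut, disc, plate below 0.02 m/s); the robot touches nothing.
It also fails if it takes over 112 s, if anything falls off the work surface, if the arm or the gripper's body presses on something with over 40 N, if the wrist force passes 120 N, or if a joint passes its speed limit or range.

### The arm

A 6-joint arm with a two-finger parallel gripper is mounted at the origin on a cart in front of the work surface, level with it; the furniture and walls round the work are solid. World frame = base frame: x ahead of the robot, y to its left, z up, the work surface at z = 0. Lengths are in m, angles in degrees, forces in N, time in s.
With the tool pointing down it reaches from about 0.35 to 0.85 m from the base axis. Payload 8.1 kg.
Tool frame: the origin (TCP) lies at the very end of the fingers, on their centre line; the grasp point (between the pads) lies 19 mm behind it; z points along the fingers, y is the line along which they close (so a half turn about z gives the same grasp; the last joint's range is limited). The gripper opens to 93 mm and grips with 3 to 60 N. Pads are 15 mm wide; open, the fingers measure 128 mm over their backs; the gripper's body (75 mm by 188 mm) begins 65 mm behind the grasp point.
Start: joints at [64.893, 7.471, 85.268, -0, 87.261, -4.893], TCP at [0.207, 0.563, 0.219] pointing down, gripper open.
Joint ranges: [-169.43, 169.43], [-51.17, 129.36], [1.28, 143.12], [-76.62, 256.62], [0, 156.53], [-152.29, 152.29]. Speed limits (degrees/s): [136.94, 136.94, 159.86, 180, 180, 180].

### API

Orientations are given as [roll, pitch, yaw] about the fixed x, y, z axes, in that order (R = Rz(yaw) Ry(pitch) Rx(roll)).
In Python, from rig import monitor, read_camera, camera_params, job_done gives the robot as it stands.
- The arm moves only by the tool drive_tool, never from a script. Its argument "deltas" is a list that holds one entry, the list of rows, each a list of 4 numbers: the shift along the tool's x, y, z in cm, then the turn about the tool's z in degrees. A call has 1 to 8 rows; each row shifts and turns the commanded pose from where the row before left it, along the tool's axes as they then stand; what a row does not reach is not made up. A row lasts 1/12 s, in which the tool goes at most 41.7 mm and 7.16 degrees, less where a joint would pass 70% of its speed; a pose out of reach is approached as far as the arm can. A call is refused whole if a number of a shift passes 4.17 or a number of a turn 7.16, either way. A call with a gripper value outside its range is refused whole. "claw" is the opening in per cent of the stroke, from 0 (shut) to 100 (fully open), set as the call begins (left out, the last holds). The fingers move at their own pace and stop on an object; the grip force is fixed at half the most. Time passes only in rows, so rows that do not move let the fingers close. It gives the time, the measured TCP pose, the force, the opening and the grip force at its end, in the units of the state.
- monitor.state(): the state, without advancing time (a new reading comes with each control period).
- read_camera(name): name is "side" or "top"; returns the picture (480x640x3 uint8, blue, green, red); there is no depth.
- camera_params(name): a dict with "fx", "fy", "cx", "cy" (pixels), "position" and "attitude" of the camera in the world. Camera axes: x right, y down, z forward; pixel columns grow to the right and rows downward; lengths in m; the calibration is good to about 2 mm. A picture is of the moment at which its call begins. camera_params takes no time and is no camera call.
- job_done(): hands the job in; it is judged then, once.
The state is a dict: "time": time; "q": joint angles; "joint_velocities": joint speeds; "tau": joint torques, N m; "eef_pos": TCP position; "eef_rot": TCP orientation; "force": force on the tool from outside, world axes, zero at the start; "wrist_torque": the same for the moment, N m; "opening": opening from 0.0 (shut) to 1.0 (fully open); "finger_force": force on a finger pad.
Only numpy, scipy, OpenCV 4.12 (cv2) and the standard library are available. Lean on these libraries where they do the work, as an engineer would, in place of code of your own. Each camera call takes 0.05 s, during which the arm holds its last target. There are 200 camera calls.

## Working session

There is one attempt and no reset: what is moved stays moved. The work goes in short steps, Python scripts to look and compute and a tool call to move; the robot and the scene stay as the last step left them, time stands still between calls to the robot, and variables do not carry over. Pictures are saved under pics/ and viewed, at most 16 in all, crops included, and the job is handed in when it is done.

Besides the shell and the picture viewer there is one more tool, called after "Call:" by a JSON object that holds its "op" and its "data". drive_tool: Moves the arm, as the interface text tells. Its arguments: {"type":"object","properties":{"deltas":{"type":"array","items":{"type":"array","items":{"type":"array","items":{"type":"number"}}}},"claw":{"type":"number"}},"required":["deltas"]}

```bash
mkdir -p pics; ls; python3 - <<'E'
from rig import monitor, read_camera, camera_params
import cv2
for n in("top","side"):
    cv2.imwrite(f"pics/{n}0.png",read_camera(n)); print(camera_params(n))
print(monitor.state())
E
```

```text
pics
{'fx': 504.9606103737791, 'fy': 504.9606103737791, 'cx': 322.31188581731834, 'cy': 241.91841544144646, 'position': array([ 0.49412104, -0.0068328 ,  1.08515777]), 'attitude': array([-177.36335281,    1.54205687,  -89.71582042])}
{'fx': 472.54763136712984, 'fy': 472.54763136712984, 'cx': 317.6862491441977, 'cy': 238.33580467323304, 'position': array([0.39659435, 0.79186348, 0.57702935]), 'attitude': array([-120.84270191,    0.67834204, -169.6537505 ])}
{'time': 0.1, 'q': array([ 6.48934979e+01,  7.51310221e+00,  8.53247762e+01, -9.85641691e-04,
        8.72600408e+01, -4.89238246e+00]), 'joint_velocities': array([-0.02293109, -0.06948889, -0.09880915,  0.02479405, -0.0445453 ,
       -0.03647345]), 'tau': array([ 1.10299155e-03, -5.61333597e+01, -4.93101954e+01,  7.70618138e-02,
        2.90040829e-02,  1.47938152e-05]), 'eef_pos': array([0.20707353, 0.56257753, 0.21765149]), 'eef_rot': array([-1.79902354e+02, -7.37013658e-03,  1.59785922e+02]), 'force': array([ 0.642151  ,  0.16870216, -0.30397094]), 'wrist_torque': array([ 0.03285949, -0.05472495,  0.0557117 ]), 'finger_force': 0.0, 'opening': 0.9950278637061932}
```

View pics/top0.png

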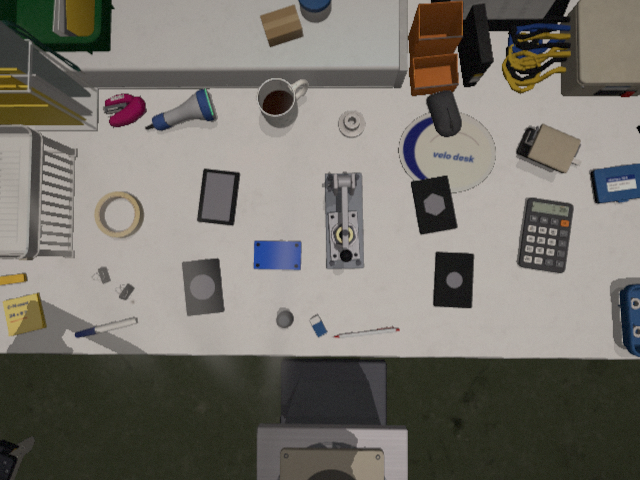

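View pics/side0.png

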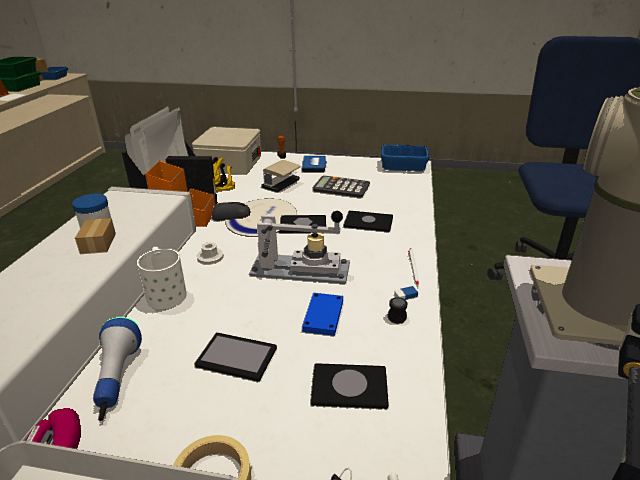

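Top view: the stand is at (345,220) with its knob at (346,256) and hinge at (343,180). The four boards are the rectangle (219,196), large circle (203,287), hexagon (434,205) and small circle (454,280).

Plate candidates: the blue plate at (278,255) is the look-alike. The grey plate under the stack at (345,240) is the one meant, because it is steel, lies on the anvil and is at the bottom of the stack.

Next I'll measure, and confirm with an enlarged crop.

```bash
cat > h.py <<'E'
import numpy as np, cv2
from scipy.spatial.transform import Rotation as R
from rig import monitor, read_camera, camera_params
def ray(n,u,v):
    c=camera_params(n); d=R.from_euler('xyz',c['attitude'],degrees=True).as_matrix()@[(u-c['cx'])/c['fx'],(v-c['cy'])/c['fy'],1]
    return np.array(c['position']),d
def onz(n,u,v,z):
    p,d=ray(n,u,v); return p+d*(z-p[2])/d[2]
def tri(a,b):
    (p,d),(q,e)=ray('top',*a),ray('side',*b)
    s=np.linalg.lstsq(np.c_[d,-e],q-p,rcond=None)[0]
    x,y=p+d*s[0],q+e*s[1]; return (x+y)/2,np.linalg.norm(x-y)
def proj(n,P):
    c=camera_params(n); x=R.from_euler('xyz',c['attitude'],degrees=True).as_matrix().T@(np.array(P)-c['position'])
    return c['fx']*x[0]/x[2]+c['cx'],c['fy']*x[1]/x[2]+c['cy']
E
python3 - <<'E'
from h import *
t=cv2.imread('pics/top0.png'); s=cv2.imread('pics/side0.png'); g=cv2.cvtColor(t,cv2.COLOR_BGR2GRAY)
for n,(u,v) in dict(plate=(219,196),disc=(203,287),nut=(434,205),bush=(454,280)).items():
    # inlay: flood fill from the middle
    m=np.zeros((482,642),np.uint8); cv2.floodFill(g.copy(),m,(u,v),255,12,12,cv2.FLOODFILL_FIXED_RANGE)
    c=max(cv2.findContours(m[1:-1,1:-1],0,2)[0],key=cv2.contourArea)
    M=cv2.moments(c); p=onz('top',M['m10']/M['m00'],M['m01']/M['m00'],.01)
    def rect(c):
        P=np.array([onz('top',*q,.01)[:2] for q in cv2.boxPoints(cv2.minAreaRect(c))]); e=P[1]-P[0],P[2]-P[1]
        L=max(e,key=np.linalg.norm); return [round(np.linalg.norm(k)*1e3) for k in e], round(np.degrees(np.arctan2(L[1],L[0]))%180,1)
    # whole board: not-white blob
    m2=cv2.inRange(g[v-45:v+46,u-40:u+41],0,150); k=max(cv2.findContours(m2,0,2)[0],key=cv2.contourArea)+[u-40,v-45]
    print(n,p.round(4),'inlay',rect(c),'board',rect(k), cv2.contourArea(c))
print('knob',onz('top',346,256,.135), tri((346,256),(337,216)))
a=cv2.resize(t[160:280,300:390],None,fx=5,fy=5,interpolation=2); b=cv2.resize(s[200:290,240:360],None,fx=2.9,fy=5*1.0,interpolation=2)
b=cv2.resize(s[200:290,240:360],(348,261),interpolation=2); b=cv2.copyMakeBorder(b,0,339,0,0,0)
cv2.imwrite('pics/crop1.png',np.hstack([a,b]))
E
```

```text
plate [0.6409 0.2482 0.01  ] inlay ([98, 59], np.float64(173.8)) board ([119, 82], np.float64(173.8)) 1143.0
disc [0.4469 0.2796 0.01  ] inlay ([52, 49], np.float64(90.3)) board ([83, 120], np.float64(6.6)) 433.5
nut [ 0.6253 -0.2149  0.01  ] inlay ([44, 39], np.float64(135.2)) board ([98, 172], np.float64(14.6)) 278.5
bush [ 0.4648 -0.256   0.01  ] inlay ([29, 29], np.float64(179.6)) board ([119, 83], np.float64(177.3)) 151.5
knob [ 0.51143607 -0.02570721  0.135     ] (array([ 0.51187359, -0.02563907,  0.13545043]), np.float64(0.0008991784210316291))
```

View pics/crop1.png

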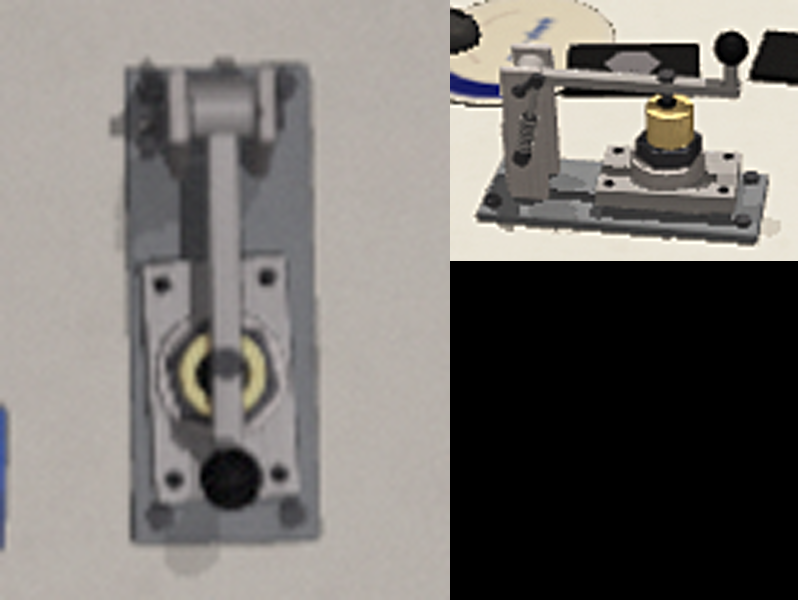

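The crop shows the grey plate with four corner holes beneath disc, nut, bushing and foot, so it is the right one. Now I'll work out the arm direction and the first move.

```bash
cat >> h.py <<'E'
def move(p,yaw):
    "shift in tool axes (cm) and turn (deg) from the measured pose to TCP p, yaw"
    s=monitor.state(); r=R.from_euler('xyz',s['eef_rot'],degrees=True)
    print('t',round(s['time'],2),'pos',s['eef_pos'].round(4),'rot',s['eef_rot'].round(1),'open',round(s['opening'],3))
    dy=(yaw-s['eef_rot'][2]+180)%360-180
    print('shift cm',(r.inv().apply(np.array(p)-s['eef_pos'])*100).round(2),'turn',round(-dy,2))
    r2=R.from_euler('xyz',[180,0,yaw],degrees=True); print('in final axes',(r2.inv().apply(np.array(p)-s['eef_pos'])*100).round(2))
E
python3 - <<'E'
from h import *
c=lambda u,v:(300+(u-2)/5,160+(v-2)/5)
for a,b,z in [((127,65),(132,540),.01),((308,62),(320,537),.01),((145,265),(160,500),.033),((287,258),(297,492),.033)]:
    P,Q=onz('top',*c(*a),z),onz('top',*c(*b),z); d=P-Q; print(np.degrees(np.arctan2(d[1],d[0])).round(2),((P+Q)/2).round(4))
print(onz('top',*c(224,372),.087))
h=onz('top',*c(223,105),.113);k=onz('top',*c(231,478),.135);print(h,k,np.degrees(np.arctan2(*(h-k)[[1,0]])))
move([.511,-.0257,.21],180)
E
```

```text
0.87 [0.5906 0.0158 0.01  ]
1.52 [ 0.5921 -0.0629  0.01  ]
3.89 [0.5548 0.0055 0.033 ]
2.54 [ 0.5581 -0.0526  0.033 ]
[ 0.55581625 -0.02337578  0.087     ]
[ 0.65780195 -0.02225235  0.113     ] [ 0.5129378 -0.0253274  0.135    ] 1.216039282465657
t 0.1 pos [0.2071 0.5626 0.2177] rot [-179.9   -0.   159.8] open 0.995
shift cm [-48.85 -44.7    0.84] turn -20.21
in final axes [-30.39 -58.83   0.77]
```

Call:
{"op": "drive_tool", "data": {"deltas": [[[0, 0, 0, -7.1], [0, 0, 0, -7.1], [0, 0, 0, -7.1], [-1.62, -3.3, 0, 0], [-1.62, -3.3, 0, 0], [-1.62, -3.3, 0, 0], [-1.62, -3.3, 0, 0], [-1.62, -3.3, 0, 0]]], "claw": 60}}

```text
time: 0.77
eef_pos: [0.2915, 0.3979, 0.218]
eef_rot: [-180.0, -0.0, -178.9]
force: [-0.0, 0.5, 0.4]
opening: 0.608
finger_force: 0.0
```

Call:
{"op": "drive_tool", "data": {"deltas": [[[-1.62, -3.3, 0, 0], [-1.62, -3.3, 0, 0], [-1.62, -3.3, 0, 0], [-1.62, -3.3, 0, 0], [-1.62, -3.3, 0, 0], [-1.62, -3.3, 0, 0], [-1.62, -3.3, 0, 0], [-1.62, -3.3, 0, 0]]]}}

```text
time: 1.43
eef_pos: [0.4262, 0.1364, 0.2184]
eef_rot: [180.0, -0.0, -178.9]
force: [0.5, 1.2, -0.1]
opening: 0.601
finger_force: 0.0
```

Call:
{"op": "drive_tool", "data": {"deltas": [[[-1.62, -3.3, 0, 0], [-1.62, -3.3, 0, 0], [-1.62, -3.3, 0, 0], [-1.62, -3.3, 0, 0], [-1.62, -3.3, 0, 0], [0, 0, 0, 0]]]}}

```text
time: 1.93
eef_pos: [0.5115, -0.0307, 0.2179]
eef_rot: [-179.9, -0.0, -179.2]
force: [-0.4, 1.1, -0.4]
opening: 0.597
finger_force: 0.0
```

```bash
python3 - <<'E'
from h import *
move([.512,-.0257,.117],181.2)
E
```

```text
t 1.93 pos [ 0.5115 -0.0307  0.2179] rot [-179.9   -0.  -179.2] open 0.597
shift cm [-0.06  0.52 10.09] turn -0.36
in final axes [-0.06  0.49 10.09]
```

Call:
{"op": "drive_tool", "data": {"deltas": [[[-0.05, 0.5, 2.0, -0.4], [0, 0, 3.0, 0], [0, 0, 3.0, 0], [0, 0, 2.1, 0], [0, 0, 0, 0]]]}}

```text
time: 2.35
eef_pos: [0.5064, -0.0196, 0.1119]
eef_rot: [179.9, -0.5, -178.5]
force: [-0.4, 0.5, -0.5]
opening: 0.599
finger_force: 0.0
```

Call:
{"op": "drive_tool", "data": {"deltas": [[[0, 0, 0, 0], [0, 0, 0, 0], [0, 0, 0, 0], [0, 0, 0, 0], [0, 0, 0, 0], [0, 0, 0, 0]]], "claw": 0}}

```text
time: 2.85
eef_pos: [0.5121, -0.0257, 0.1198]
eef_rot: [-179.4, 0.2, -178.6]
force: [0.5, -20.6, -1.0]
opening: 0.24
finger_force: 30.0
```

```bash
python3 - <<'E'
from h import *
print(monitor.state()['opening']*93)
# rows of the arc: 3.5 deg steps -> tool x,z cm
th=np.linspace(0,1.35,10); u=145*np.cos(th)-32*np.sin(th); z=145*np.sin(th)+32*np.cos(th)
print(np.c_[th[1:],np.diff(u)/10,-np.diff(z)/10].round(2))
E
```

```text
22.29532158599725
[[ 0.15 -0.64 -2.13]
 [ 0.3  -0.95 -2.01]
 [ 0.45 -1.24 -1.85]
 [ 0.6  -1.5  -1.64]
 [ 0.75 -1.73 -1.4 ]
 [ 0.9  -1.92 -1.12]
 [ 1.05 -2.07 -0.82]
 [ 1.2  -2.17 -0.5 ]
 [ 1.35 -2.22 -0.17]]
```

Call:
{"op": "drive_tool", "data": {"deltas": [[[0, -0.2, 0.4, 0], [0, 0, 0, 0], [0, 0, 0, 0], [0, 0, 0, 0]]], "claw": 60}}

```text
time: 3.18
eef_pos: [0.5109, -0.022, 0.1143]
eef_rot: [180.0, 0.0, -178.5]
force: [-0.8, -0.7, 0.3]
opening: 0.484
finger_force: 0.0
```

Call:
{"op": "drive_tool", "data": {"deltas": [[[0, 0, 0, 0], [0, 0, 0, 0], [0, 0, 0, 0], [0, 0, 0, 0], [0, 0, 0, 0]]], "claw": 0}}

```text
time: 3.6
eef_pos: [0.5107, -0.026, 0.1138]
eef_rot: [-179.6, 0.0, -178.5]
force: [0.1, -15.0, -1.8]
opening: 0.244
finger_force: 30.0
```

Call:
{"op": "drive_tool", "data": {"deltas": [[[0, -0.35, 0, 0], [-0.28, 0, -1.07, 0], [-0.36, 0, -1.06, 0], [-0.45, 0, -1.02, 0], [-0.5, 0, -0.99, 0], [-0.58, 0, -0.95, 0], [-0.66, 0, -0.9, 0], [-0.72, 0, -0.85, 0]]]}}

```text
time: 4.27
eef_pos: [0.5466, -0.0252, 0.1831]
eef_rot: [-180.0, -0.0, -178.5]
force: [2.0, -4.8, -4.1]
opening: 0.24
finger_force: 30.0
```

Call:
{"op": "drive_tool", "data": {"deltas": [[[-0.78, 0, -0.79, 0], [-0.84, 0, -0.73, 0], [-0.89, 0, -0.67, 0], [-0.94, 0, -0.6, 0], [-0.98, 0, -0.52, 0], [-1.02, 0, -0.45, 0], [-1.05, 0, -0.37, 0], [0, 0, 0, 0]]]}}

```text
time: 4.93
eef_pos: [0.613, -0.0237, 0.2249]
eef_rot: [-179.9, 0.1, -178.5]
force: [-0.4, -5.3, 2.5]
opening: 0.242
finger_force: 30.0
```

```bash
python3 - <<'E'
from h import *
cv2.imwrite('pics/side1.png',read_camera('side')[100:340,140:460].repeat(2,0).repeat(2,1)); s=monitor.state(); print(s['opening']*93,s['force'],s['eef_pos'])
E
```

```text
22.281379599649032 [ 0.1095647  -4.71514697  1.7527722 ] [ 0.61234698 -0.02365361  0.22462665]
```

View pics/side1.png

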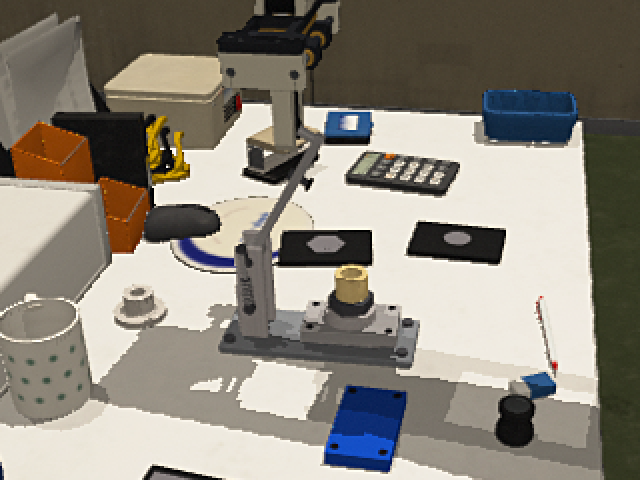

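The arm is held open at about 1.05 rad and the stack is undisturbed, with the bushing at (352,285) in the crop. I'll continue to about 1.35, release, and back away.

Call:
{"op": "drive_tool", "data": {"deltas": [[[-1.08, 0, -0.29, 0], [-1.09, 0, -0.21, 0], [-1.1, 0, -0.13, 0], [-1.11, 0, -0.05, 0], [0, 0, 0, 0]]]}}

```text
time: 5.4
eef_pos: [0.6566, -0.0226, 0.2314]
eef_rot: [-179.9, 0.1, -178.5]
force: [0.9, -4.4, 3.1]
opening: 0.24
finger_force: 30.0
```

Call:
{"op": "drive_tool", "data": {"deltas": [[[0, 0, 0, 0], [0, 0, 0, 0], [0, 0, 0, 0], [0, 0, -1, 0], [0, 0, -3, 0], [0, 0, -3, 0], [3, 0, 0, 0], [3, -2, 0, 0]]], "claw": 65}}

```text
time: 6.07
eef_pos: [0.5969, -0.041, 0.3036]
eef_rot: [180.0, 0.3, -178.3]
force: [-0.5, -0.8, -0.5]
opening: 0.645
finger_force: 0.0
```

Call:
{"op": "drive_tool", "data": {"deltas": [[[2.4, -3, 0, 0], [2.4, -3, 0, 0], [1, -3.5, 0, 0], [0, -3.5, 0, 0], [0, -3.5, 0, 0], [0, -3.5, 0, 0], [0, 0, 0, 0]]]}}

```text
time: 6.65
eef_pos: [0.5415, -0.2504, 0.3005]
eef_rot: [-179.9, -0.0, -178.8]
force: [0.4, -0.4, -0.8]
opening: 0.646
finger_force: 0.0
```

```bash
python3 - <<'E'
from h import *
t=read_camera('top'); s=read_camera('side'); cv2.imwrite('pics/t2.png',t); cv2.imwrite('pics/s2.png',s)
a=cv2.resize(t[150:280,290:390],(462,600),interpolation=2); b=cv2.resize(s[170:290,240:360],(330,330),interpolation=2); b=cv2.copyMakeBorder(b,0,270,0,0,0)
cv2.imwrite('pics/c2.png',np.hstack([a,b]))
m=cv2.inRange(cv2.cvtColor(t,cv2.COLOR_BGR2HSV),(18,60,90),(40,255,255))[200:260,320:370]
c=max(cv2.findContours(m,0,2)[0],key=cv2.contourArea)+[320,200]; (u,v),(w,h),_=cv2.fitEllipse(cv2.convexHull(c)); x,y,W,H=cv2.boundingRect(c)
print(u,v,w,h,(x,y,W,H),onz('top',u,v,.087))
move([.556,-.0234,.14],181.2)
E
```

```text
343.9903259277344 234.26119995117188 16.957550048828125 17.594850540161133 (336, 226, 17, 18) [ 0.55529585 -0.02256739  0.087     ]
t 6.75 pos [ 0.5423 -0.246   0.3006] rot [ 180.     0.  -178.6] open 0.651
shift cm [-1.9  22.21 16.07] turn 0.15
in final axes [-1.84 22.22 16.06]
```

View pics/c2.png

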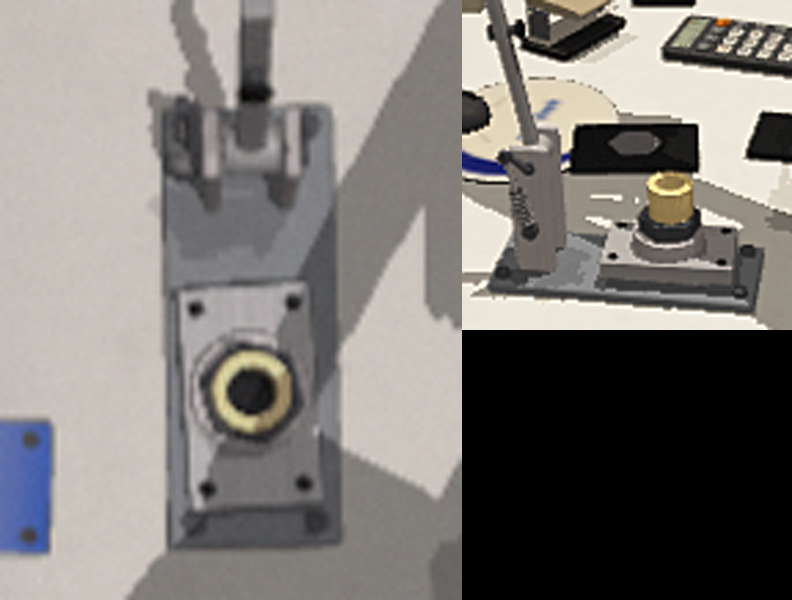

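The arm stands open and the bushing top is at about (344,234), giving (0.555,-0.023). Picking it now.

Call:
{"op": "drive_tool", "data": {"deltas": [[[-0.3, 3.7, 0, 0], [-0.3, 3.7, 0, 0], [-0.3, 3.7, 1, 0], [-0.3, 3.7, 2, 0], [-0.3, 3.7, 2, 0], [-0.3, 3.7, 2, 0], [0, 0, 3.5, 0], [0, 0, 3.5, 0]]]}}

```text
time: 7.42
eef_pos: [0.5556, -0.0198, 0.1619]
eef_rot: [180.0, 0.2, -178.2]
force: [-0.2, -0.6, -0.2]
opening: 0.646
finger_force: 0.0
```

Call:
{"op": "drive_tool", "data": {"deltas": [[[0, 0, 3, 0], [0, 0, 2, 0], [0, 0, 0, 0], [0, 0, 0, 0], [0, 0, 0, 0]]]}}

```text
time: 7.83
eef_pos: [0.5559, -0.0234, 0.1131]
eef_rot: [-180.0, 0.1, -178.5]
force: [-0.2, 0.7, 0.6]
opening: 0.648
finger_force: 0.0
```

```bash
python3 - <<'E'
from h import *
move([.5553,-.0226,.067],181.2)
E
```

```text
t 7.83 pos [ 0.5559 -0.0234  0.1131] rot [-1.800e+02  1.000e-01 -1.785e+02] open 0.648
shift cm [0.07 0.08 4.61] turn 0.34
in final axes [0.06 0.08 4.61]
```

Call:
{"op": "drive_tool", "data": {"deltas": [[[0, 0.1, 2, 0.3], [0, 0, 2, 0], [0, 0, 0.5, 0], [0, 0, 0, 0], [0, 0, 0, 0]]]}}

```text
time: 8.25
eef_pos: [0.5557, -0.023, 0.0676]
eef_rot: [-180.0, 0.1, -178.8]
force: [-0.0, 0.3, 0.5]
opening: 0.649
finger_force: 0.0
```

Call:
{"op": "drive_tool", "data": {"deltas": [[[0, 0, 0, 0], [0, 0, 0, 0], [0, 0, 0, 0], [0, 0, 0, 0], [0, 0, 0, 0]]], "claw": 0}}

```text
time: 8.67
eef_pos: [0.5551, -0.0231, 0.0664]
eef_rot: [-180.0, 0.0, -178.8]
force: [-0.2, 0.7, 2.5]
opening: 0.356
finger_force: 30.0
```

Call:
{"op": "drive_tool", "data": {"deltas": [[[0, 0, -0.5, 0], [0, 0, -1, 0], [0, 0, -2, 0], [0, 0, -2, 0], [0, 0, -2, 0], [0, 0, 0, 0]]]}}

```text
time: 9.17
eef_pos: [0.5576, -0.0233, 0.1466]
eef_rot: [-179.9, 0.4, -178.8]
force: [1.2, 0.1, -0.4]
opening: 0.353
finger_force: 30.0
```

```bash
python3 - <<'E'
from h import *
move([.4648,-.256,.03],181.2)
s=read_camera('side'); cv2.imwrite('pics/s3.png',cv2.resize(s[110:310,200:440],(720,600)))
E
```

```text
t 9.17 pos [ 0.5576 -0.0233  0.1466] rot [-179.9    0.4 -178.8] open 0.353
shift cm [  9.85 -23.06  11.61] turn -0.01
in final axes [  9.77 -23.07  11.66]
```

View pics/s3.png

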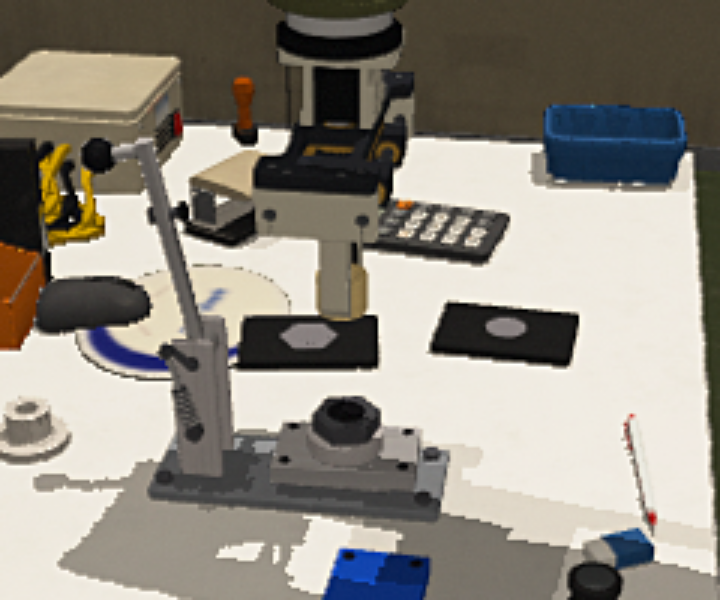

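The bushing is held and the nut has stayed on the stack.

Call:
{"op": "drive_tool", "data": {"deltas": [[[1.4, -3.3, 0, 0], [1.4, -3.3, 0, 0], [1.4, -3.3, 0, 0], [1.4, -3.3, 0, 0], [1.4, -3.3, 1, 0], [1.4, -3.3, 2, 0], [1.4, -3.3, 2, 0], [0, 0, 3, 0]]]}}

```text
time: 9.88
eef_pos: [0.4602, -0.262, 0.0615]
eef_rot: [-179.8, 0.1, -179.0]
force: [0.4, -0.1, 0.1]
opening: 0.354
finger_force: 30.0
```

Call:
{"op": "drive_tool", "data": {"deltas": [[[0, 0, 2, 0], [0, 0, 1, 0], [0, 0, 0, 0], [0, 0, 0, 0], [0, 0, 0, 0]]]}}

```text
time: 10.3
eef_pos: [0.4626, -0.2561, 0.0322]
eef_rot: [-179.9, 0.1, -178.8]
force: [-0.0, 0.4, -0.4]
opening: 0.354
finger_force: 30.0
```

```bash
python3 - <<'E'
from h import *
move([.4648,-.256,.016],181.2)
t=cv2.imread('pics/t2.png');print(t[260:300,454].sum(1)//3); g=cv2.cvtColor(cv2.imread('pics/top0.png'),cv2.COLOR_BGR2GRAY)
m=cv2.inRange(g[262:300,437:474],50,130)
for c in cv2.findContours(m,0,2)[0]:
    if cv2.contourArea(c)>60:
        (u,v),r=cv2.minEnclosingCircle(c); print(u+437,v+262,r,onz('top',u+437,v+262,.01))
E
```

```text
t 10.3 pos [ 0.4626 -0.2561  0.0322] rot [-1.799e+02  1.000e-01 -1.788e+02] open 0.354
shift cm [-0.21  0.01  1.62] turn 0.04
in final axes [-0.22  0.01  1.62]
[ 26  33  32  23  21  27  32  26  22  26  27  48  90 103 102 104 104 104
 103 102 103 103 103 102 105 105 103  93  60  30  26  27  23  22  27  20
  23  25  24  28]
454.0 279.52941131591797 8.529512405395508 [ 0.46509277 -0.25601871  0.01      ]
```

Call:
{"op": "drive_tool", "data": {"deltas": [[[-0.2, 0, 0.8, 0], [0, 0, 0.5, 0], [0, 0, 0.3, 0], [0, 0, 0, 0], [0, 0, 0, 0]]]}}

```text
time: 10.72
eef_pos: [0.4641, -0.2559, 0.0152]
eef_rot: [-180.0, 0.0, -178.8]
force: [0.3, 0.8, 2.3]
opening: 0.349
finger_force: 30.0
```

Call:
{"op": "drive_tool", "data": {"deltas": [[[0, 0, 0, 0], [0, 0, 0, 0], [0, 0, 0, 0], [0, 0, -1, 0], [0, 0, -3, 0], [0, 0, -3, 0], [0, 0, -3, 0], [0, 0, 0, 0]]], "claw": 65}}

```text
time: 11.38
eef_pos: [0.4671, -0.2584, 0.1227]
eef_rot: [-179.6, 0.5, -178.8]
force: [0.9, -0.9, 1.2]
opening: 0.648
finger_force: 0.0
```

```bash
python3 - <<'E'
from h import *
t=read_camera('top'); s=read_camera('side')
b=cv2.resize(s[170:290,240:420],(630,420),interpolation=2)
a=cv2.resize(t[205:260,320:370],(170,187),interpolation=2); a=cv2.copyMakeBorder(a,0,233,0,0,0)
cv2.imwrite('pics/c4.png',np.hstack([b,a])); cv2.imwrite('pics/t4.png',t)
g=cv2.cvtColor(t,cv2.COLOR_BGR2GRAY)[205:265,315:375]
m=cv2.inRange(g,0,75); c=max(cv2.findContours(m,0,2)[0],key=cv2.contourArea)
M=cv2.moments(cv2.convexHull(c)); u,v=M['m10']/M['m00']+315,M['m01']/M['m00']+205
print(u,v,cv2.contourArea(cv2.convexHull(c)),onz('top',u,v,.061))
P=np.array([onz('top',*q,.061)[:2]*1e3 for q in (cv2.convexHull(c)[:,0]+[315,205])],np.float32)
for w in range(0,180,10): d=P@[np.cos(np.radians(w)),np.sin(np.radians(w))]; print(w,round(np.ptp(d),1),end='; ')
move([.555,-.0226,.1],181.2)
E
```

```text
343.3691389599318 235.18158567774935 195.5 [ 0.55501346 -0.0217228   0.061     ]
0 36.6; 10 34.3; 20 31.0; 30 29.0; 40 28.9; 50 28.9; 60 28.9; 70 29.5; 80 30.3; 90 32.4; 100 35.1; 110 36.7; 120 37.3; 130 37.2; 140 38.2; 150 39.1; 160 38.8; 170 37.8; t 11.48 pos [ 0.4648 -0.2568  0.1173] rot [-179.9    0.2 -178.8] open 0.65
shift cm [-9.49 23.24  1.7 ] turn -0.02
in final axes [-9.51 23.23  1.73]
```

View pics/c4.png

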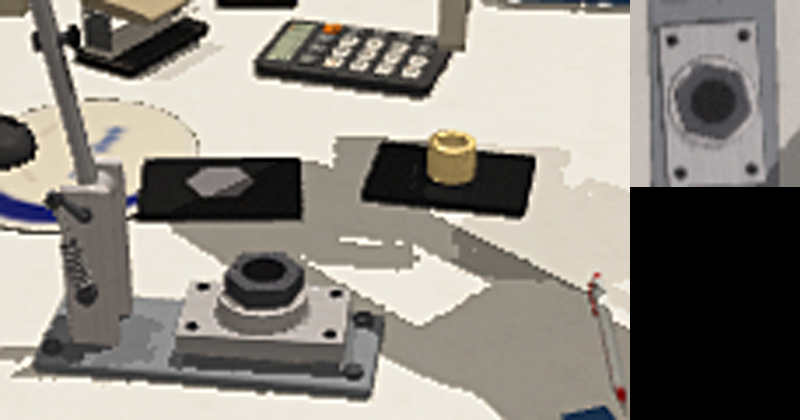

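The bushing is on its board. Next I'll get the nut's flat direction with a better threshold.

```bash
python3 - <<'E'
from h import *
t=cv2.imread('pics/t4.png'); g=cv2.cvtColor(t,cv2.COLOR_BGR2GRAY)[212:260,322:366]
print(g[23,::1]); print(g[:,21])
G=cv2.resize(g,None,fx=6,fy=6,interpolation=cv2.INTER_CUBIC)
for th in (90,100,110,120):
    m=cv2.inRange(G,0,th); m=cv2.morphologyEx(m,cv2.MORPH_OPEN,np.ones((19,19),np.uint8)); n,l,st,ce=cv2.connectedComponentsWithStats(m)
    k=l[G.shape[0]//2,G.shape[1]//2]; c=max(cv2.findContours((l==k).astype(np.uint8),0,1)[0],key=cv2.contourArea)
    h=cv2.convexHull(c)[:,0]; P=np.array([onz('top',(q[0]+.5)/6-.5+322,(q[1]+.5)/6-.5+212,.061)[:2]*1e3 for q in h],np.float32)
    M=cv2.moments(P[:,None]); w=np.arange(0,180,5); W=np.array([np.ptp(P@[np.cos(a),np.sin(a)]) for a in np.radians(w)])
    f=np.angle((W*np.exp(1j*np.radians(6*w))).sum()); print(th,k,cv2.contourArea(P),(M['m10']/M['m00'],M['m01']/M['m00']),'min/max',W.min(),W.max(),'flat normal dir',((np.degrees(f)+180)/6)%60)
E
```

```text
[191 190 191 177 102 128 116  86 155 112 170 135  79  79  78  73  43  37
  37  37  40  35  35  38  36  39  34  40  47  71  80  74  88 136 180 138
 125 128 127 128 121 145 191 191]
[142 166 160 165 166 163 165 162 167 137 157 148  91  77  79  79  61  39
  39  35  40  33  38  35  35  36  39  40  37  60  76  73  71 106 147 139
 140 164 171 172 170 172 171 173 172 173 175 137]
90 1 1409.103234884853 (556.3726238660072, -22.359589185466948) min/max 40.73521053472322 45.43953837673229 flat normal dir 47.0660528004796
100 1 1469.874205711756 (556.4977492840271, -22.25316044130657) min/max 41.38898286580394 46.10916519065211 flat normal dir 47.277546332916465
110 2 1532.8977896116257 (556.4820904892701, -22.269413115977486) min/max 42.12981007712358 47.29489426669062 flat normal dir 47.878536632378996
120 2 1595.95897619911 (556.5592263809323, -22.134747844612235) min/max 42.783586668655545 48.8612977129236 flat normal dir 48.404848778925064
```

Call:
{"op": "drive_tool", "data": {"deltas": [[[-1.38, 3.32, 0, 0], [-1.38, 3.32, 0, 0], [-1.38, 3.32, 0, 0], [-1.38, 3.32, 0, 0], [-1.38, 3.32, 0, 0], [-1.38, 3.32, 0, 0], [-1.38, 3.32, 0, 0], [0, 0, 0, -5.4]]]}}

```text
time: 12.15
eef_pos: [0.5556, -0.0158, 0.1133]
eef_rot: [179.8, -0.1, -173.4]
force: [0.7, -0.3, 0.8]
opening: 0.646
finger_force: 0.0
```

Call:
{"op": "drive_tool", "data": {"deltas": [[[0, 0, 1, -5.4], [0, 0, 1.5, -5.4], [0, 0, 0, 0], [0, 0, 0, 0], [0, 0, 0, 0]]]}}

```text
time: 12.57
eef_pos: [0.5548, -0.0217, 0.0895]
eef_rot: [180.0, -0.1, -162.8]
force: [0.5, 0.3, 0.4]
opening: 0.649
finger_force: 0.0
```

```bash
python3 - <<'E'
from h import *
move([.5563,-.0223,.051],197.5)
E
```

```text
t 12.57 pos [ 0.5548 -0.0217  0.0895] rot [ 1.800e+02 -1.000e-01 -1.628e+02] open 0.649
shift cm [-0.13 -0.11  3.85] turn -0.31
in final axes [-0.12 -0.11  3.85]
```

Call:
{"op": "drive_tool", "data": {"deltas": [[[-0.1, -0.1, 1.5, -0.3], [0, 0, 1.5, 0], [0, 0, 0.8, 0], [0, 0, 0, 0], [0, 0, 0, 0], [0, 0, 0, 0]]]}}

```text
time: 13.07
eef_pos: [0.5572, -0.0224, 0.0529]
eef_rot: [-180.0, 0.1, -162.4]
force: [0.8, -0.1, 0.4]
opening: 0.65
finger_force: 0.0
```

Call:
{"op": "drive_tool", "data": {"deltas": [[[0, 0, 0, 0], [0, 0, 0, 0], [0, 0, 0, 0], [0, 0, 0, 0], [0, 0, 0, 0]]], "claw": 0}}

```text
time: 13.48
eef_pos: [0.5571, -0.0223, 0.0525]
eef_rot: [-180.0, 0.1, -162.3]
force: [-0.4, -1.5, 3.6]
opening: 0.449
finger_force: 30.0
```

Call:
{"op": "drive_tool", "data": {"deltas": [[[0, 0, -0.5, 0], [0, 0, -1, 0], [0, 0, -2, 0], [0, 0, -2, 0], [0, 0, -2, 0], [0, 0, 0, 0], [0, 0, 0, 0]]]}}

```text
time: 14.07
eef_pos: [0.5578, -0.0224, 0.1287]
eef_rot: [-179.9, 0.2, -162.3]
force: [1.2, -0.5, -0.7]
opening: 0.448
finger_force: 30.0
```

```bash
python3 - <<'E'
from h import *
print(monitor.state()['opening']*93)
move([.6253,-.2149,.015],197.5)
s=read_camera('side'); cv2.imwrite('pics/s5.png',cv2.resize(s[130:290,230:420],(713,600)))
E
```

```text
41.647531921797714
t 14.07 pos [ 0.5578 -0.0224  0.1287] rot [-179.9    0.2 -162.3] open 0.448
shift cm [ -0.54 -20.38  11.4 ] turn 0.19
in final axes [ -0.65 -20.39  11.37]
```

View pics/s5.png

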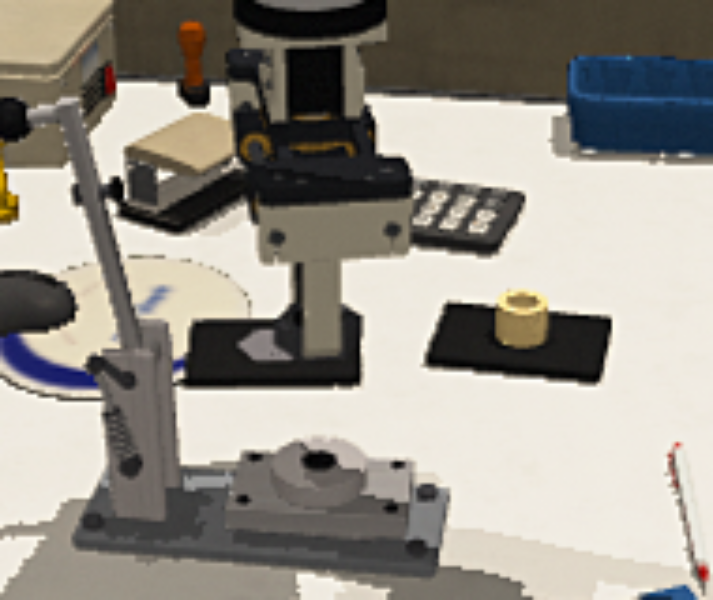

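The nut is gripped on its flats and the disc is bare on the plate.

Call:
{"op": "drive_tool", "data": {"deltas": [[[-0.1, -3.4, 0, 0], [-0.1, -3.4, 0, 0], [-0.1, -3.4, 0, 0], [-0.1, -3.4, 1, 0], [-0.1, -3.4, 2, 0], [-0.1, -3.4, 2, 0], [0, 0, 2.5, 0], [0, 0, 1.5, 0]]]}}

```text
time: 14.78
eef_pos: [0.6217, -0.2157, 0.0317]
eef_rot: [179.8, -0.3, -162.5]
force: [0.3, 1.0, -1.3]
opening: 0.45
finger_force: 30.0
```

Call:
{"op": "drive_tool", "data": {"deltas": [[[0, 0, 0.5, 0], [0, 0, 0, 0], [0, 0, 0, 0], [0, 0, 0, 0]]]}}

```text
time: 15.12
eef_pos: [0.6254, -0.2141, 0.0337]
eef_rot: [-179.9, 0.1, -162.2]
force: [0.2, -0.4, -1.7]
opening: 0.45
finger_force: 30.0
```

```bash
python3 - <<'E'
from h import *
move([.6253,-.2149,.0155],197.5)
E
```

```text
t 15.12 pos [ 0.6254 -0.2141  0.0337] rot [-1.799e+02  1.000e-01 -1.622e+02] open 0.45
shift cm [ 0.03 -0.07  1.82] turn 0.26
in final axes [ 0.03 -0.07  1.82]
```

Call:
{"op": "drive_tool", "data": {"deltas": [[[0, -0.07, 0.8, 0], [0, 0, 0.6, 0], [0, 0, 0.4, 0], [0, 0, 0, 0], [0, 0, 0, 0]]]}}

```text
time: 15.53
eef_pos: [0.625, -0.2153, 0.0149]
eef_rot: [-180.0, 0.1, -162.3]
force: [-2.8, 2.1, 7.4]
opening: 0.45
finger_force: 30.0
```

Call:
{"op": "drive_tool", "data": {"deltas": [[[0, 0, 0, 0], [0, 0, 0, 0], [0, 0, 0, 0], [0, 0, -1, 0], [0, 0, -3, 0], [0, 0, -3, 5.4], [0, 0, -3, 5.4], [0, 0, 0, 5.4]]], "claw": 75}}

```text
time: 16.2
eef_pos: [0.6285, -0.2171, 0.1229]
eef_rot: [-179.7, 0.6, -178.8]
force: [0.7, -1.0, 1.3]
opening: 0.75
finger_force: 0.0
```

```bash
python3 - <<'E'
from h import *
t=read_camera('top'); cv2.imwrite('pics/t6.png',t); g=cv2.cvtColor(t,cv2.COLOR_BGR2GRAY)
a=cv2.resize(t[160:310,310:490],(720,600),interpolation=2); cv2.imwrite('pics/c6.png',a)
move([.556,-.022,.036],181.2)
E
```

```text
t 16.25 pos [ 0.6276 -0.2168  0.12  ] rot [-179.8    0.5 -179.2] open 0.751
shift cm [ 6.94 19.61  8.27] turn -0.38
in final axes [ 6.75 19.62  8.4 ]
```

View pics/c6.png

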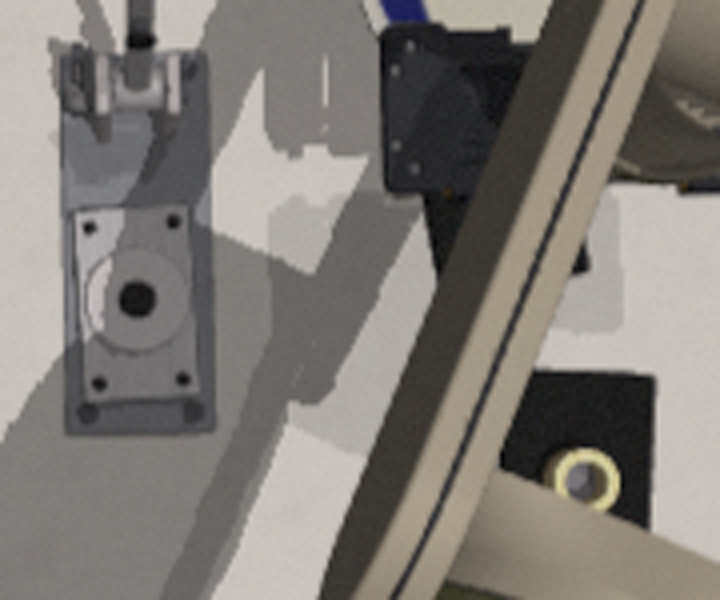

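The disc hole is at (344,235) and the plate's corner holes are clear. The nut is hidden by the forearm.

```bash
python3 - <<'E'
from h import *
c=lambda u,v:(310+u/4-.4,160+v/4-.4)
print('disc',onz('top',*c(137.5,299.5),.047))
P=[onz('top',*c(*q),.033) for q in((90,228),(173,221),(183,380),(99,384))]
print('plate',np.mean(P,0)); 
for a,b in((0,3),(1,2)): d=P[a]-P[b]; print(np.linalg.norm(d),np.degrees(np.arctan2(d[1],d[0])))
d=P[0]-P[1]; print(np.linalg.norm(d),np.degrees(np.arctan2(d[1],d[0]))-90)
d=P[3]-P[2]; print(np.linalg.norm(d),np.degrees(np.arctan2(d[1],d[0]))-90)
move([*onz('top',*c(137.5,299.5),.047)[:2],.037],183)
E
```

```text
disc [ 0.55730651 -0.02316774  0.047     ]
plate [ 0.55627356 -0.02272711  0.033     ]
0.08164077990225914 3.523037877598677
0.08315533803463619 3.7066054667926815
0.04347528220878728 4.973928253388564
0.043729714759700805 2.9814710873715313
t 16.25 pos [ 0.6276 -0.2168  0.12  ] rot [-179.8    0.5 -179.2] open 0.751
shift cm [ 6.81 19.49  8.17] turn -2.18
in final axes [ 6.  19.7  8.3]
```

Call:
{"op": "drive_tool", "data": {"deltas": [[[0, 0, 0, -2.8], [2.9, 0, 0, 0], [2.9, 1.0, 0, 0], [0, 3.7, 0, 0], [0, 3.7, 0, 0], [0, 3.8, 0, 0], [0, 3.8, 0, 0], [0, 3.8, 0, 0]]]}}

```text
time: 16.92
eef_pos: [0.5507, -0.0208, 0.1133]
eef_rot: [180.0, -0.1, -175.6]
force: [-0.2, 0.7, 1.1]
opening: 0.748
finger_force: 0.0
```

Call:
{"op": "drive_tool", "data": {"deltas": [[[0, 0, 2, 0], [0, 0, 2, 0], [0, 0, 0, 0], [0, 0, 0, 0], [0, 0, 0, 0]]]}}

```text
time: 17.33
eef_pos: [0.5519, -0.0227, 0.0743]
eef_rot: [180.0, -0.0, -175.7]
force: [0.8, -0.3, 1.0]
opening: 0.752
finger_force: 0.0
```

```bash
python3 - <<'E'
from h import *
move([.5573,-.0231,.0375],183.6)
t=read_camera('top'); cv2.imwrite('pics/t7.png',t)
E
```

```text
t 17.33 pos [ 0.5519 -0.0227  0.0743] rot [ 180.    -0.  -175.7] open 0.752
shift cm [-0.54 -0.09  3.68] turn 0.7
in final axes [-0.54 -0.08  3.68]
```

Call:
{"op": "drive_tool", "data": {"deltas": [[[-0.54, -0.1, 1, 0.7], [0, 0, 1.5, 0], [0, 0, 0.8, 0], [0, 0, 0.4, 0], [0, 0, 0, 0], [0, 0, 0, 0], [0, 0, 0, 0]]]}}

```text
time: 17.97
eef_pos: [0.5579, -0.0231, 0.0377]
eef_rot: [-180.0, 0.1, -176.4]
force: [-0.3, -0.0, 0.3]
opening: 0.752
finger_force: 0.0
```

Call:
{"op": "drive_tool", "data": {"deltas": [[[0, 0, 0, 0], [0, 0, 0, 0], [0, 0, 0, 0], [0, 0, 0, 0], [0, 0, 0, 0]]], "claw": 0}}

```text
time: 18.38
eef_pos: [0.5577, -0.0229, 0.0373]
eef_rot: [-180.0, 0.0, -176.4]
force: [-0.0, -0.5, 3.0]
opening: 0.574
finger_force: 30.0
```

Call:
{"op": "drive_tool", "data": {"deltas": [[[0, 0, -0.5, 0], [0, 0, -1, 0], [0, 0, -2, 0], [0, 0, -2, 0], [0, 0, -2, 0], [0, 0, 0, 0], [0, 0, 0, 0]]]}}

```text
time: 18.97
eef_pos: [0.5587, -0.023, 0.1138]
eef_rot: [-180.0, 0.2, -176.4]
force: [0.4, -0.7, -0.7]
opening: 0.568
finger_force: 30.0
```

```bash
python3 - <<'E'
from h import *
print(monitor.state()['opening']*93)
move([.4469,.2796,.0155],183.6)
g=cv2.cvtColor(cv2.imread('pics/top0.png'),cv2.COLOR_BGR2GRAY); print(g[287,175:232]); print(g[255:320,203])
s=read_camera('side'); t=read_camera('top')
cv2.imwrite('pics/s8.png',np.hstack([cv2.resize(s[150:290,230:380],(430,400)),cv2.resize(t[160:260,400:490],(360,400))]))
E
```

```text
52.838972918112646
t 18.97 pos [ 0.5587 -0.023   0.1138] rot [-180.     0.2 -176.4] open 0.568
shift cm [ 9.3  30.91  9.77] turn -0.01
in final axes [ 9.25 30.91  9.83]
[171 174 173 173 172 169 171 169 161 112  89  86  87  88  94 118 117 119
 119 118 116 116 116 115 117 118 116 117 117 114 115 111 110 113 112 111
 110 112 113 102  62  62  59  58  55  49  83 160 175 175 179 176 179 175
 177 179 179]
[176 171 173 174 133  71  67  66  70  68  69  69  72  70  72  72  74  74
  76  97 113 114 115 117 113 115 114 115 115 116 116 115 117 116 115 114
 116 117 115 117 117 117 116 114 100  82  81  79  80  81  83  78  77  82
  83  82  82  85  82 145 171 170 170 170 171]
```

View pics/s8.png

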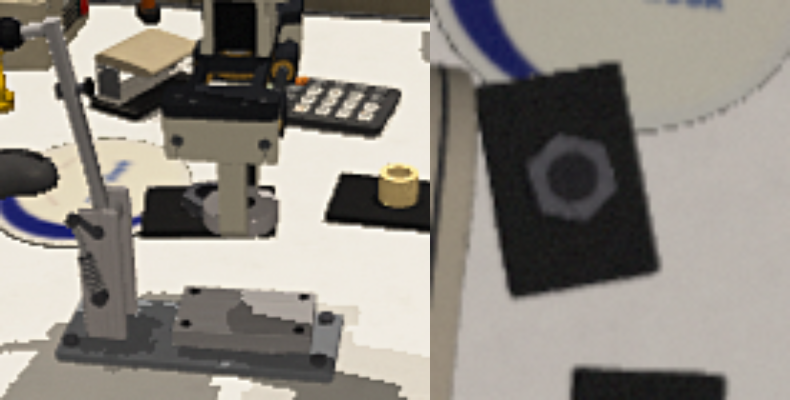

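The nut is centred on its board and the disc is held. Moving it to its board.

Call:
{"op": "drive_tool", "data": {"deltas": [[[1.03, 3.43, 0, 0], [1.03, 3.43, 0, 0], [1.03, 3.43, 0, 0], [1.03, 3.43, 0, 0], [1.03, 3.43, 0, 0], [1.03, 3.43, 0, 0], [1.03, 3.43, 0, 0], [1.03, 3.43, 1, 0]]]}}

```text
time: 19.73
eef_pos: [0.4573, 0.2474, 0.1021]
eef_rot: [180.0, 0.0, -176.4]
force: [1.1, 0.7, -0.8]
opening: 0.577
finger_force: 30.0
```

Call:
{"op": "drive_tool", "data": {"deltas": [[[1.03, 3.43, 2, 0], [0, 0, 2.5, 0], [0, 0, 2, 0], [0, 0, 0.7, 0], [0, 0, 0, 0], [0, 0, 0, 0], [0, 0, 0, 0]]]}}

```text
time: 20.32
eef_pos: [0.4465, 0.2793, 0.0309]
eef_rot: [180.0, 0.1, -176.5]
force: [-0.1, 0.2, -0.4]
opening: 0.573
finger_force: 30.0
```

```bash
python3 - <<'E'
from h import *
print(onz('top',202,286.5,.01)); move([.4469,.2796,.0145],183.6)
E
```

```text
[0.44716755 0.27911176 0.01      ]
t 20.32 pos [0.4465 0.2793 0.0309] rot [ 1.800e+02  1.000e-01 -1.765e+02] open 0.573
shift cm [-0.04  0.02  1.64] turn -0.06
in final axes [-0.05  0.02  1.64]
```

Call:
{"op": "drive_tool", "data": {"deltas": [[[0, 0, 0.8, 0], [0, 0, 0.5, 0], [0, 0, 0.3, 0], [0, 0, 0, 0], [0, 0, 0, 0]]]}}

```text
time: 20.73
eef_pos: [0.4456, 0.2793, 0.0138]
eef_rot: [180.0, -0.0, -176.4]
force: [-0.0, -0.3, -0.5]
opening: 0.578
finger_force: 30.0
```

Call:
{"op": "drive_tool", "data": {"deltas": [[[0, 0, 0, 0], [0, 0, 0, 0], [0, 0, 0, 0], [0, 0, -1, 0], [0, 0, -3, 0], [0, 0, -3, 0], [0, 0, -3, 0], [-1.03, -3.43, 0, 0]]], "claw": 85}}

```text
time: 21.4
eef_pos: [0.4606, 0.2513, 0.1221]
eef_rot: [179.7, 0.6, -176.2]
force: [1.8, 0.4, 0.1]
opening: 0.85
finger_force: 0.0
```

Call:
{"op": "drive_tool", "data": {"deltas": [[[-1.03, -3.43, 0, 0], [-1.03, -3.43, 0, 0], [-1.03, -3.43, 0, 0], [-1.03, -3.43, 0, 0], [-1.03, -3.43, 0, 0], [-1.03, -3.43, 0, 0], [-1.03, -3.43, 0, 0], [-1.0, -3.4, 0, 0]]]}}

```text
time: 22.07
eef_pos: [0.5577, -0.0245, 0.115]
eef_rot: [-180.0, 0.1, -176.4]
force: [0.6, 0.9, -0.1]
opening: 0.85
finger_force: 0.0
```

Call:
{"op": "drive_tool", "data": {"deltas": [[[0, 0, 3, 0], [0, 0, 2, 0], [0, 0, 0, 0], [0, 0, 0, 0], [0, 0, 0, 0]]]}}

```text
time: 22.48
eef_pos: [0.5577, -0.0223, 0.0654]
eef_rot: [-180.0, 0.1, -176.4]
force: [0.3, -0.7, -0.5]
opening: 0.853
finger_force: 0.0
```

```bash
python3 - <<'E'
from h import *
move([.5563,-.0227,.017],183.6)
t=read_camera('top'); cv2.imwrite('pics/t9.png',cv2.resize(t[240:330,160:250],(500,500)))
E
```

```text
t 22.48 pos [ 0.5577 -0.0223  0.0654] rot [-1.800e+02  1.000e-01 -1.764e+02] open 0.853
shift cm [ 0.15 -0.03  4.84] turn 0.02
in final axes [ 0.14 -0.03  4.84]
```

View pics/t9.png

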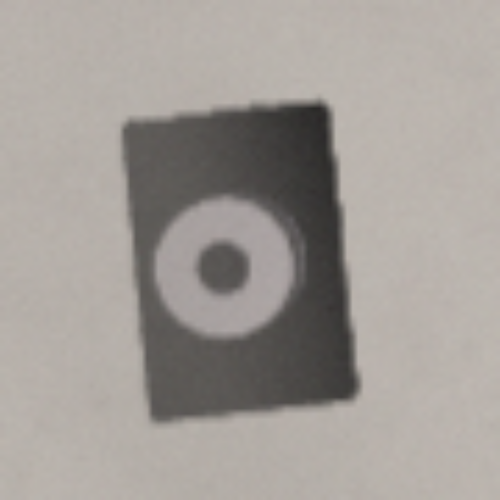

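The disc lies on its board, about 2 mm off centre once parallax is allowed for. Now the plate.

Call:
{"op": "drive_tool", "data": {"deltas": [[[0.15, 0, 2, 0], [0, 0, 1.5, 0], [0, 0, 0.8, 0], [0, 0, 0.4, 0], [0, 0, 0, 0], [0, 0, 0, 0], [0, 0, 0, 0]]]}}

```text
time: 23.12
eef_pos: [0.5565, -0.0227, 0.0181]
eef_rot: [-180.0, 0.1, -176.4]
force: [-0.1, 0.7, 0.7]
opening: 0.848
finger_force: 0.0
```

Call:
{"op": "drive_tool", "data": {"deltas": [[[0, 0, 0, 0], [0, 0, 0, 0], [0, 0, 0, 0], [0, 0, 0, 0], [0, 0, 0, 0]]], "claw": 0}}

```text
time: 23.53
eef_pos: [0.5558, -0.0229, 0.0173]
eef_rot: [-180.0, 0.0, -176.4]
force: [-0.8, -0.8, 3.3]
opening: 0.641
finger_force: 30.0
```

Call:
{"op": "drive_tool", "data": {"deltas": [[[0, 0, -0.4, 0], [0, 0, -0.8, 0], [0, 0, -1.5, 0], [0, 0, -1.5, 0], [0, 0, -2, 0], [0, 0, -2, 0], [0, 0, 0, 0], [0, 0, 0, 0]]]}}

```text
time: 24.2
eef_pos: [0.5566, -0.0228, 0.1002]
eef_rot: [-180.0, 0.2, -176.4]
force: [0.0, 0.4, -3.9]
opening: 0.643
finger_force: 30.0
```

```bash
python3 - <<'E'
from h import *
print(monitor.state()['opening']*93)
move([.6409,.2482,.0155],173.8)
s=read_camera('side'); cv2.imwrite('pics/s10.png',cv2.resize(s[130:310,200:400],(667,600)))
E
```

```text
59.82344695572767
t 24.2 pos [ 0.5566 -0.0228  0.1002] rot [-180.     0.2 -176.4] open 0.643
shift cm [-10.08  26.53   8.48] turn 9.79
in final axes [-5.45 27.85  8.47]
```

View pics/s10.png

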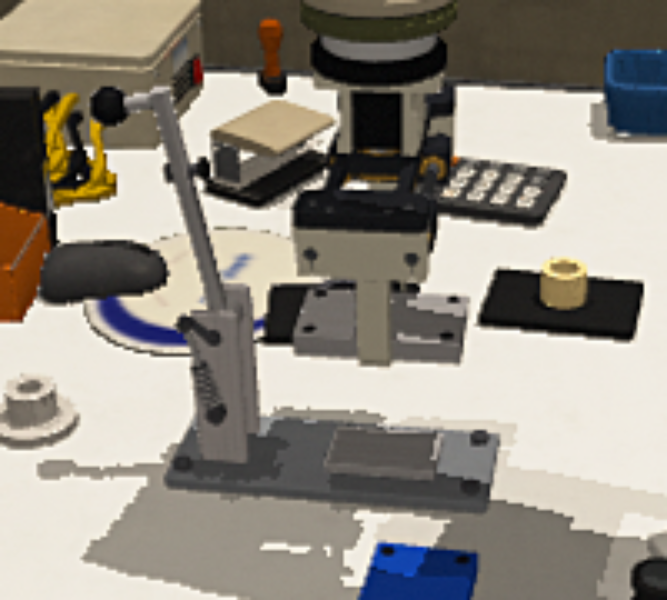

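The plate is held and level, with the anvil bare.

Call:
{"op": "drive_tool", "data": {"deltas": [[[0, 3.7, 0, 0], [0, 3.7, 0, 0], [0, 3.7, 0, 0], [-2.0, 3.1, 0, 0], [-2.0, 3.1, 0, 0], [-2.0, 3.1, 0, 0], [-2.0, 3.1, 0, 0], [-2.1, 3.0, 0, 0]]]}}

```text
time: 24.92
eef_pos: [0.6387, 0.2496, 0.0959]
eef_rot: [-180.0, -0.2, -176.4]
force: [0.0, -0.6, -1.9]
opening: 0.643
finger_force: 30.0
```

Call:
{"op": "drive_tool", "data": {"deltas": [[[0, 0, 1, 4.9], [0, 0, 2, 4.9], [0, 0, 2, 0], [0, 0, 1.5, 0], [0, 0, 0, 0], [0, 0, 0, 0], [0, 0, 0, 0]]]}}

```text
time: 25.5
eef_pos: [0.64, 0.248, 0.0343]
eef_rot: [180.0, 0.0, 173.8]
force: [0.2, -1.0, -2.1]
opening: 0.644
finger_force: 30.0
```

```bash
python3 - <<'E'
from h import *
move([.6409,.2482,.011],173.8)
E
```

```text
t 25.5 pos [0.64   0.248  0.0343] rot [180.    0.  173.8] open 0.644
shift cm [-0.09  0.03  2.33] turn -0.01
in final axes [-0.09  0.03  2.33]
```

Call:
{"op": "drive_tool", "data": {"deltas": [[[-0.1, 0, 0.9, 0], [0, 0, 0.7, 0], [0, 0, 0.4, 0], [0, 0, 0.3, 0], [0, 0, 0, 0], [0, 0, 0, 0]]]}}

```text
time: 26.0
eef_pos: [0.6408, 0.248, 0.0108]
eef_rot: [180.0, 0.0, 173.8]
force: [-0.0, -0.2, -3.3]
opening: 0.644
finger_force: 30.0
```

Call:
{"op": "drive_tool", "data": {"deltas": [[[0, 0, 0, 0], [0, 0, 0, 0], [0, 0, 0, 0], [0, 0, 0, 0], [0, 0, -1, 0], [0, 0, -3, 0], [0, 0, -3, 0], [0, 0, -3, 0]]], "claw": 85}}

```text
time: 26.67
eef_pos: [0.6404, 0.2479, 0.1124]
eef_rot: [-180.0, -0.0, 173.8]
force: [1.0, -0.1, 1.2]
opening: 0.85
finger_force: 0.0
```

Call:
{"op": "drive_tool", "data": {"deltas": [[[0, 0, -3.5, 0], [3.5, 0, 0, 0], [3.5, -1, 0, 0], [3.5, -2, 0, 0], [3.5, -3, 0, 0], [3.0, -3, 0, 0], [0, 0, 0, 0], [0, 0, 0, 0]]]}}

```text
time: 27.33
eef_pos: [0.4643, 0.1789, 0.1461]
eef_rot: [180.0, 0.0, 173.7]
force: [1.4, -0.4, 1.4]
opening: 0.849
finger_force: 0.0
```

```bash
python3 - <<'E'
from h import *
t=read_camera('top'); s=read_camera('side')
cv2.imwrite('pics/t11.png',np.vstack([t[140:330,150:490].repeat(2,0).repeat(2,1)[:,:640],cv2.resize(s[170:420,180:420],(230,200),interpolation=2).copy() if 0 else np.zeros((0,640,3),np.uint8)]))
cv2.imwrite('pics/s11.png',s)
print(monitor.state()['force'],monitor.state()['eef_pos'])
E
```

```text
[0.52625573 0.22652911 0.18884031] [0.46756505 0.18027509 0.14755263]
```

View pics/t11.png

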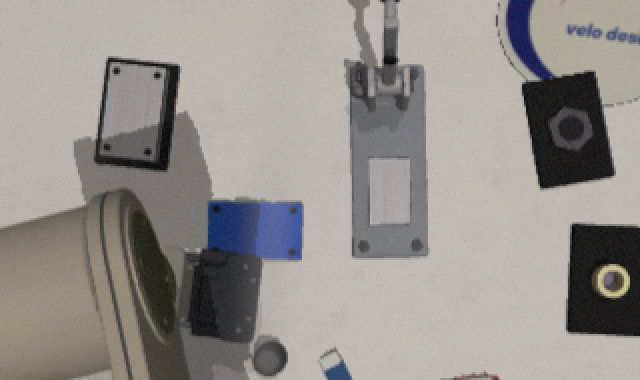

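View pics/s11.png

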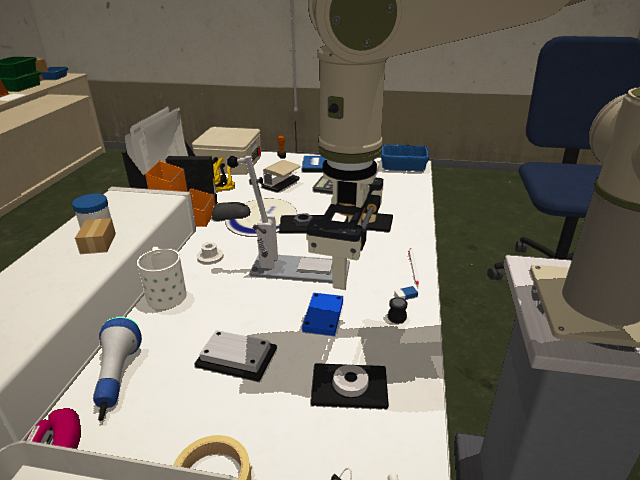

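The parts appear in place; I'll check the plate's offset numerically.

```bash
python3 - <<'E'
from h import *
P=[onz('top',150+a/2-.25,140+b/2-.25,.025) for a,b in((116,71),(158,76),(148,152),(107,146))]
print('top ',np.mean(P,0)-[.6409,.2482,0])
P=[onz('side',a,b,.025) for a,b in((228,335),(269,347),(258,370),(205,357))]
print('side',np.mean(P,0)-[.6409,.2482,0])
B=[onz('side',a,b,.01) for a,b in((215,333),(277,345),(263,374),(195,364))]
print(np.mean(B,0))
print('disc side',onz('side',351,377,.024),'top est .447 .279')
E
```

```text
top  [8.39500640e-05 3.52178051e-04 2.50000000e-02]
side [-0.01138293  0.01050916  0.025     ]
[0.63886919 0.2483193  0.01      ]
disc side [0.44481389 0.28055866 0.024     ] top est .447 .279
```

```bash
python3 - <<'E'
from h import *
s=cv2.imread('pics/s11.png'); c,sn=np.cos(np.radians(-6.2)),np.sin(np.radians(-6.2))
for z,h,w,col in((.025,.05,.03,(0,0,255)),(.01,.058,.04,(0,255,0))):
    q=[proj('side',[.6409+a*c-b*sn,.2482+a*sn+b*c,z]) for a,b in((h,w),(h,-w),(-h,-w),(-h,w))]
    cv2.polylines(s,[np.int32(np.round(q))],True,col,1)
cv2.imwrite('pics/s12.png',cv2.resize(s[310:400,170:300],(780,540),interpolation=0))
E
```

```text
(no output)
```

View pics/s12.png

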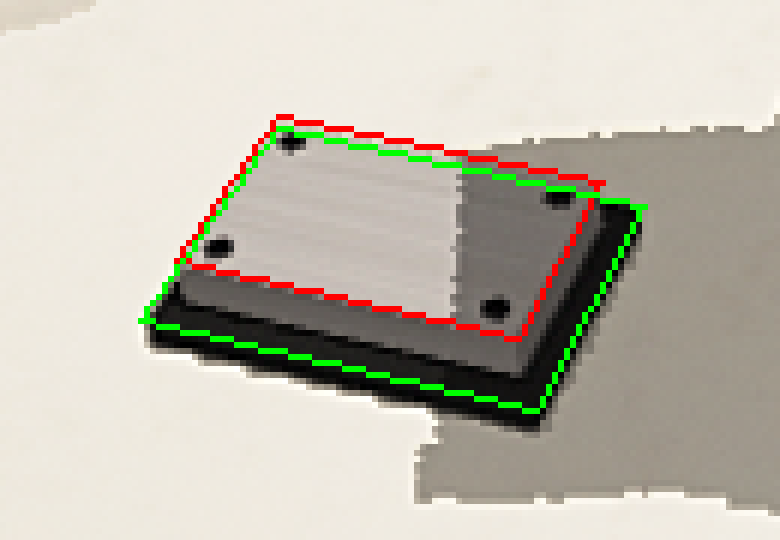

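The overlay fits: the plate lies flat, centred and aligned on its board. Handing in.

```bash
python3 -c "
from rig import job_done
print(job_done())"
```

```text
the job is handed in; nothing more can be done
None
```

The hold-down arm stands open by itself, the bushing, nut, disc and plate each lie flat on their own boards in the last pictures, and the job is handed in; no verdict came back.

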